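# Press a bush home with a trigger clamp

## Task

Take the bearing block whose yellow bush still sticks out and stand it in the bench clamp, its back to the clamp body's orange pad and the bush facing the moving jaw. Squeeze the clamp's trigger, stroke after stroke, until the jaw has pressed the bush fully home - firmly, but without crushing its plastic flange - then press the red release tab so that the jaw springs right back open. Leave the block standing there; do not shove the jaw or the bush by hand, and leave everything else where it lies.

Things in the scene. Friction and masses are not known exactly. Their poses are not given: they have to be found in the camera images.
- block_center (a point): Centre of the aluminium bearing block to be worked on: 46 mm long (x), 44 wide (y), 44 high, 0.2 kg, top edges stepped (upper 8 mm is 32 wide), standing flat on the bench (centre 22 mm up). Its bush sticks out of the +x face; -x is its back. z up. Grasp it across y.
- bush_face (a point): Centre of the outer face of that block's yellow plastic flanged bush (flange 30 mm across, 3 thick, barrel 22), on the block's +x axis at mid height. Lies 26 mm from the block's centre once home.
- bush (a joint): How far the bush still stands out (m): gap between flange and block. 0 = fully home, flange tight on the block; starts at 6 to 13 mm. A tight fit: the jaw must push it with about 16 N to move it. The flange is crushed by more than 60 N from the jaw.
- nest (a point): Where the block's centre ends up in the clamp, back against the body pad: 34 mm above the bench (22 above the plywood). x runs along the bar from body jaw to moving jaw, y across from bar to jaw tips, z up. Between the open pads there are 76 mm along x (from -23 to +53 mm); the bar's near edge is at y = -65 mm. A block set down a little off the pad is drawn up to it by the jaw.
- clamp: Trigger bar clamp lying on its side, screwed to a plywood board (300 x 230 mm, 12 thick) that is fixed to the bench. Black housing with body jaw and pistol grip; notched steel bar. Origin: on the bench under the bar, in the housing; axes as nest. Nest at (59, 75, 34) mm, bar along y = 0, jaw side +y, grip side -y. Mid plane 34 mm up, nothing higher than 54 mm.
- grip_back (a point): Middle of the pistol grip's back face, which looks to -x (axes of nest). The grip is fixed, 20 mm thick (x), 28 high (20 to 48 mm above the bench), 96 long (y). Grip back to trigger front along x: 58 mm at rest, 36 fully squeezed.
- trigger_front (a point): Middle of the orange trigger's front face (looks to +x, axes of nest), at the place to squeeze, beside grip_back. Trigger: 10 mm thick, 20 high (24 to 44 mm above the bench), 92 long (y). It comes 22 mm towards the grip (-x) here; pivot 150 mm away in the body jaw.
- trigger (a joint): Trigger angle (rad): 0 at rest, 0.147 fully squeezed. Sprung: 2.5 to 4.5 N at trigger_front. The jaw gets about 2.3 times the rest of the squeeze, so some 15 N or more at the trigger moves the bush and 33 N or more crushes it. A full squeeze moves the jaw 9 mm and a ratchet (6 mm notches) keeps 6 of it. Let it come right back between strokes. With the bush home it stops short.
- tab_face (a point): Middle of the red release tab's end face, which looks to -y (axes of nest) on the grip side of the housing; tab 18 mm wide (x), 20 high (24 to 44 mm above the bench), standing out 22 mm, its side 20 mm from the trigger at rest. Push it along +y.
- release (a joint): How far the tab is pushed in (m): 0 to 0.008, against 1 to 6 N of spring. Fully in (from 7 mm on) it lifts the ratchet free and the jaw springs back; hold it till the jaw is open. It twitches by itself as the ratchet clicks.
- jaw_pad (a point): Middle of the moving jaw's orange pad face (40 x 36 mm, looks to -x, axes of nest). The jaw sits on the bar's end and is pulled towards the body by the trigger.
- jaw (a joint): How far the moving jaw has closed from wide open (m), 0 at the start; about 0.027 when it has pressed the bush home. A 5 N spring draws it back to 0 when the ratchet is freed.
- block_done: Finished block, same size and looks, but its bush is already home (flange tight on the face). Stands near the other one; which stands where varies. Origin under its centre. Leave it alone.
- wrench: Steel spanner, 190 mm long, lying on the left. Leave alone.
- oil: Yellow oil bottle with a red cap, 48 mm across, 140 high, on the left. Leave alone.
- grease: White grease jar with a blue lid, 68 mm across, 70 high, on the left. Leave alone.
- coupling: Brass hose coupling with barbs, 42 mm across, 52 high, beyond the clamp. Leave alone.
- nipple: Brass hexagon nipple, 34 mm across, 34 high, beyond the clamp. Leave alone.
- mallet: Rubber mallet with a wooden handle, 260 mm long, lying on the right near the robot. Leave alone.
Mind the look-alikes: they are no part of the job. What is shaped like the part that bears block_center but turquoise is not meant.

How it is judged:
By the outcome, as a careful person would: the job done as asked, in the order asked, and still so for the second after the job is handed in, with the robot touching nothing.
It also fails if it takes over 64 s, if anything falls off the work surface, if the arm or the gripper's body presses on something with over 40 N, if the wrist force passes 120 N, or if a joint passes its speed limit or range.

## Robot

A 6-joint arm with a two-finger parallel gripper is mounted at the origin on the work surface. World frame = base frame: x ahead of the robot, y to its left, z up, the work surface at z = 0. Lengths are in mm, angles in degrees, forces in N, time in s.
With the tool pointing down it reaches from about 350 to 850 mm from the base axis. Payload 8.1 kg.
Tool frame: the origin (TCP) lies between the finger pads; the fingertips stand 11 mm ahead of it and the grasp point (between the pads) lies 8 mm behind it; z points along the fingers, y is the line along which they close (so a half turn about z gives the same grasp; the last joint's range is limited). The gripper opens to 85 mm and grips with 20 to 120 N. Pads are 22 mm wide; open, the fingers measure 114 mm over their backs; the gripper's body (76 mm by 85 mm) begins 54 mm behind the grasp point. The pads swing forward as they close: fully open they stand 13 mm farther back than shut.
Start: joints at [-71.757, 7.471, 85.268, -0, 87.261, -4.893], TCP at [235.769, -551.741, 242.292] pointing down, gripper open.
Joint ranges: [-169.43, 169.43], [-51.17, 129.36], [1.28, 143.12], [-76.62, 256.62], [0, 156.53], [-152.29, 152.29]. Speed limits (degrees/s): [136.94, 136.94, 159.86, 180, 180, 180].

## Interface

Orientations are given as [roll, pitch, yaw] about the fixed x, y, z axes, in that order (R = Rz(yaw) Ry(pitch) Rx(roll)).
In Python, from bench import r, snapshot, get_calibration gives the robot as it stands.
- The arm moves only by the tool step_arm, never from a script. Its argument "rows" is a list of rows, each a list of 2 entries, a list of its own where there are three numbers: the shift along the tool's x, y, z in mm, then the turn about the tool's z in degrees. In form: [[[tx, ty, tz], yaw], ...]. A call has 1 to 12 rows; each row is the pose to reach, as a shift and turn from the pose commanded when the call began, along the tool's axes at that moment; what a row does not reach only later rows make up. A row lasts 1/10 s, in which the tool goes at most 50 mm and 8.59 degrees, less where a joint would pass 70% of its speed; a pose out of reach is approached as far as the arm can. A call with a gripper value outside its range is refused whole. "fingers" is the opening, from 0 (shut) to 1 (fully open), set as the call begins (left out, the last holds). The fingers move at their own pace and stop on an object; "squeeze" is the grip in N (left out, the last holds). Time passes only in rows, so rows that repeat a pose let the fingers close. It gives the time, the measured TCP pose, the force, the opening and the grip force at its end, in the units of the state.
- r.sense(): the state, without advancing time (a new reading comes with each control period).
- snapshot(name): name is "scene" or "top"; returns the picture (420x560x3 uint8, blue, green, red); there is no depth.
- get_calibration(name): a dict with "fovy" (degrees; the focal length in pixels is half the picture's height over the tangent of half this angle, whatever the lens; pixels are square), "cx", "cy" (the principal point, pixels), "eye" and "orientation" of the camera in the world. Camera axes: x right, y up, looking along -z (the intrinsics and any distortion apply to the point x, -y, -z); pixel columns grow to the right and rows downward; lengths in mm; the calibration is good to about 2 mm. A picture is of the moment at which its call begins. get_calibration takes no time and is no camera call.
- r.hand_in(): hands the job in; it is judged then, once.
The state is a dict: "time": time; "joint_pos": joint angles; "qd": joint speeds; "joint_efforts": joint torques, N m; "tool_pos": TCP position; "tcp_rot": TCP orientation; "ft_force": force on the tool from outside, world axes, zero at the start; "wrist_torque": the same for the moment, N m; "finger_gap": finger opening in mm; "grip_force": force on a finger pad.
Only numpy, scipy, OpenCV 4.12 (cv2) and the standard library are available. Lean on these libraries where they do the work, as an engineer would, in place of code of your own. Each camera call takes 0.05 s, during which the arm holds its last target. There are 200 camera calls.

## Working session

There is one attempt and no reset: what is moved stays moved. The work goes in short steps, Python scripts to look and compute and a tool call to move; the robot and the scene stay as the last step left them, time stands still between calls to the robot, and variables do not carry over. Pictures are saved under pics/ and viewed, at most 10 in all, crops included, and the job is handed in when it is done.

Besides the shell and the picture viewer there is one more tool, called in YAML: its name, and indented under it one key for each argument. step_arm: Moves the arm, as the interface text tells. Its arguments: {"type":"object","properties":{"rows":{"type":"array"},"fingers":{"type":"number"},"squeeze":{"type":"number"}},"required":["rows"]}

```bash
mkdir -p pics; ls
python3 - <<'E'
from bench import r, snapshot, get_calibration
import cv2
for n in("scene","top"):
    cv2.imwrite(f"pics/{n}0.png",snapshot(n)); print(n,get_calibration(n))
s=r.sense(); print(s)
E
```

```text
pics
scene {'fovy': 47.38008857824487, 'cx': 277.1511654440975, 'cy': 208.16474485009502, 'eye': array([1456.29561383, -317.15943086,  936.10643325]), 'orientation': array([46.70960838,  0.96072988, 70.65588726])}
top {'fovy': 54.07174697957337, 'cx': 279.4260352937963, 'cy': 211.31664164314768, 'eye': array([ 518.66716691,  -22.21968242, 1255.53045094]), 'orientation': array([  2.5897543 ,   0.75514152, -89.67422143])}
{'time': 0.1, 'joint_pos': array([-7.17577837e+01,  7.51121501e+00,  8.53235510e+01, -1.63303897e-03,
        8.72615973e+01, -4.89289124e+00]), 'qd': array([-0.01609262, -0.0607837 , -0.14285637, -0.06130792,  0.07454128,
       -0.00136626]), 'joint_efforts': array([ 2.08136320e-03, -5.70951784e+01, -5.01943839e+01, -1.79194844e-04,
        8.17164924e-03, -6.21701338e-05]), 'tool_pos': array([ 235.60231852, -551.28508898,  241.339891  ]), 'tcp_rot': array([-1.79903849e+02, -6.59404979e-03,  2.31351814e+01]), 'ft_force': array([ 0.02431439, -0.20819904, -0.23642278]), 'wrist_torque': array([ 0.0059385 , -0.04868258,  0.01569163]), 'grip_force': 0.0, 'finger_gap': 85.43438213375016}
```

View pics/scene0.png

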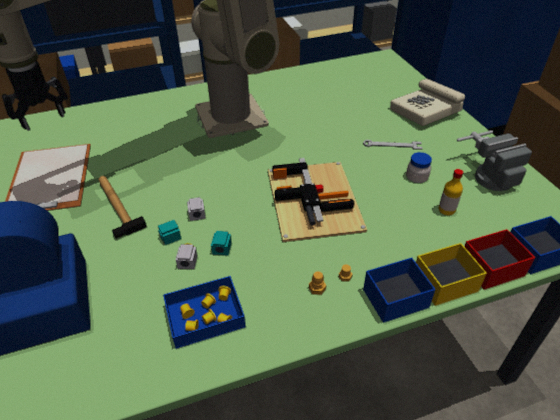

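View pics/top0.png

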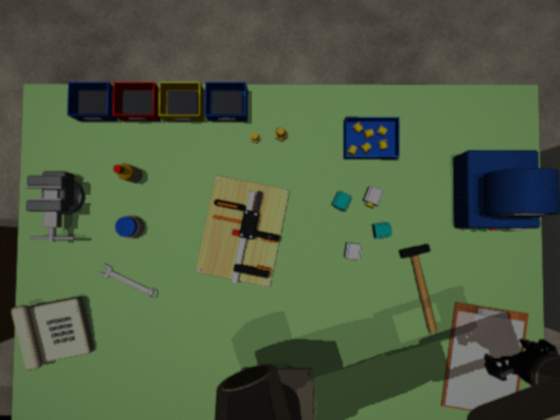

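The pictures show four candidates. Two are aluminium blocks, at top (373,196) / scene (186,256) and at top (352,251) / scene (196,208). Two are turquoise look-alikes, at top (342,201) and (382,230). The clamp is at top (245,230). Yellow shows at the -row side of the first aluminium block, near (370,205). I'll check it in a close crop.

Run:
```python
import cv2,numpy as np
t=cv2.imread("pics/top0.png");s=cv2.imread("pics/scene0.png")
def c(im,x,y,w,h,k): return cv2.resize(im[y:y+h,x:x+w],None,fx=k,fy=k,interpolation=cv2.INTER_CUBIC)
g=lambda a:np.clip(255*(a/255.)**.6,0,255).astype(np.uint8)
a=np.hstack([c(t,320,175,80,100,5)[:500],c(s,150,185,80,100,5)])
cv2.imwrite("pics/crop1.png",g(a))
b=np.hstack([c(t,195,170,100,120,5)[:600],c(s,262,150,75,100,6)[:600,:300]]); 
cv2.imwrite("pics/crop2.png",g(c(t,195,170,100,120,5)))
```

```text
(no output)
```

View pics/crop1.png

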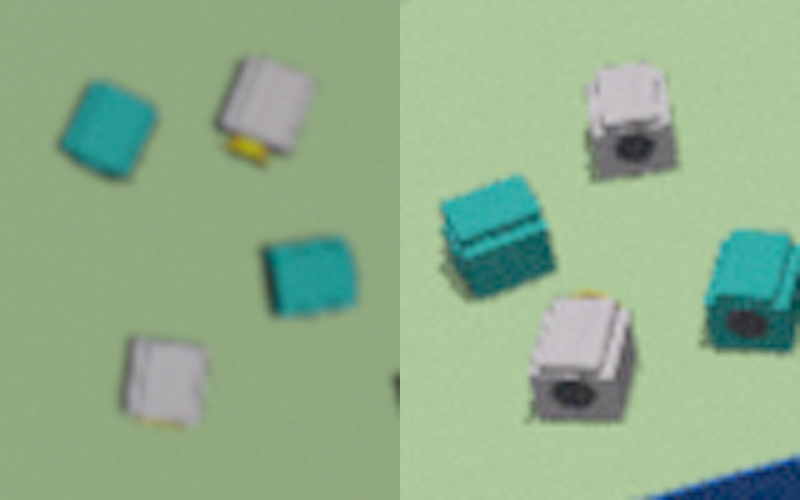

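View pics/crop2.png

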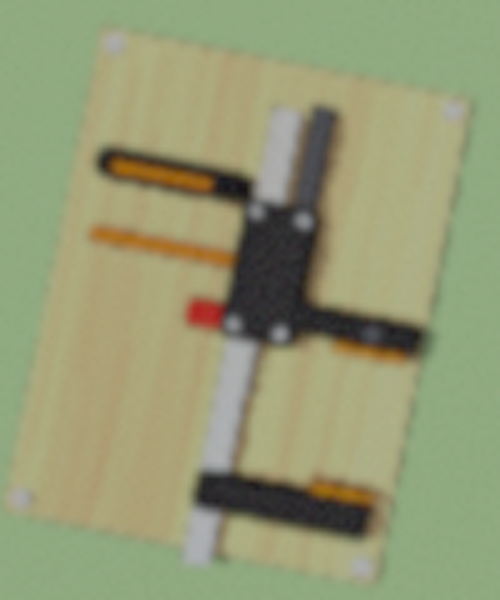

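The crop confirms it: the block at top (373,196) has a clearly protruding yellow bush at about (370,204). The other grey block, at (352,251), shows only a thin yellow rim, so its bush is home. On the clamp, the grip is at upper left, the trigger is the orange bar (229,218), the red tab is at (236,233) and the pads are at (269,240) and (263,268). Next I'll measure these.

```bash
cat > h.py <<'E'
import cv2,numpy as np
from scipy.spatial.transform import Rotation as R
from bench import r,snapshot,get_calibration
def ray(n,px):
    c=get_calibration(n);f=210/np.tan(np.radians(c['fovy']/2))
    d=np.array([(px[0]-c['cx'])/f,-(px[1]-c['cy'])/f,-1])
    return c['eye'],R.from_euler('xyz',c['orientation'],degrees=True).as_matrix()@d
def onz(n,px,z):
    e,d=ray(n,px);return (e+d*(z-e[2])/d[2])[:2]
def tri(pa,pb):
    e1,d1=ray('top',pa);e2,d2=ray('scene',pb)
    s=np.linalg.lstsq(np.c_[d1,-d2],e2-e1,rcond=None)[0]
    a,b=e1+s[0]*d1,e2+s[1]*d2;return (a+b)/2,np.linalg.norm(a-b)
def blobs(m,roi,amin=8):
    x,y,w,h=roi;mm=np.zeros_like(m);mm[y:y+h,x:x+w]=m[y:y+h,x:x+w]
    n,l,s,c=cv2.connectedComponentsWithStats(mm)
    out=[]
    for i in range(1,n):
        if s[i,4]>=amin:
            p=cv2.findNonZero((l==i).astype(np.uint8))
            out.append((s[i,4],c[i],cv2.minAreaRect(p)))
    return out
E
python3 - <<'E'
from h import *
np.set_printoptions(precision=1,suppress=True)
t=cv2.imread("pics/top0.png");s=cv2.imread("pics/scene0.png")
print(R.from_euler('xyz',[2.59,.755,-89.67],degrees=True).as_matrix())
T=cv2.cvtColor(t,40);S=cv2.cvtColor(s,40)
for n,im,roi in(("top",T,(195,170,210,120)),("scene",S,(150,150,220,140))):
    for nm,lo,hi in(("red",(0,150,70),(5,255,255)),("orange",(6,160,90),(19,255,255)),("yellow",(20,150,70),(34,255,255)),("grey",(0,0,95),(180,60,255))):
        for a,c,q in blobs(cv2.inRange(im,lo,hi),roi):
            print(n,nm,a,c,onz(n,c,44),"rect",np.r_[q[0],q[1],q[2]])
print(T[196,373],T[205,370],T[233,236],T[240,269],T[218,220])
E
```

```text
[[ 0.  1. -0.]
 [-1.  0. -0.]
 [-0.  0.  1.]]
top red 28 [235.6 232.2] [511.2 122.9] rect [236. 232.   6.   4.   0.]
top orange 37 [227.2 204.8] [591.9 148.4] rect [227.1 204.7  18.4   1.8  11.3]
top orange 101 [226.6 218.7] [550.7 149.7] rect [226.7 218.7  27.8   3.5  11.3]
top orange 23 [268.3 240.4] [487.5  26.1] rect [268.5 240.5  13.3   1.6  11.3]
top orange 30 [262.8 267.6] [407.9  41.9] rect [263.  267.7  12.4   2.5  11.3]
top yellow 28 [369.2 204.2] [ 595.6 -270. ] rect [369.3 204.3   7.6   3.5  18.4]
top grey 15 [217.5 178.1] [670.9 178.1] rect [217.5 178.    4.    3.   90. ]
top grey 233 [373.9 194.9] [ 623.3 -283.7] rect [374.  194.8  15.3  15.8  20. ]
top grey 111 [250.2 200.2] [605.8  80.6] rect [250.2 200.3   6.1  18.4  13. ]
top grey 14 [285.3 191.5] [632.  -22.9] rect [285.5 191.5   3.    3.   90. ]
top grey 161 [239.9 250.6] [457.4 109.5] rect [240.  250.7   6.1  26.1  11.3]
top grey 241 [353.5 250.6] [ 459.3 -223.4] rect [353.5 250.6  15.   16.    7.1]
top grey 14 [198.5 269.3] [401.8 230.7] rect [198.5 269.5   3.    3.   90. ]
top grey 70 [234.4 277.4] [378.9 124.8
[... 840 characters left out ...]
cene grey 25 [301.6 159.6] [380.1 123.8] rect [302.  159.5   6.    3.    0. ]
scene grey 8 [337.9 162.9] [433.6 219.9] rect [338. 163.   2.   2.  90.]
scene grey 91 [306.8 176.7] [461.3 107.9] rect [306.7 177.3  16.1   6.3  71.6]
scene grey 201 [195.  203.8] [ 462.4 -224.1] rect [195.3 204.3  14.6  16.8  86.2]
scene grey 97 [317.6 212.9] [613.2  78.1] rect [317.6 212.8  15.1   6.4  74.7]
scene grey 11 [362.5 226.4] [700.2 168. ] rect [362.5 226.5   2.8   2.8  45. ]
scene grey 13 [285.4 235.6] [661.8 -31.7] rect [285.5 235.5   3.    3.   90. ]
scene grey 252 [185.4 251.9] [ 628.  -284.2] rect [185.1 252.2  18.9  15.8   6.3]
[158   8 131] [ 29 237 114] [  0 229 135] [ 16 228 103] [ 14 225 128]
```

Run:
```python
from h import *
np.set_printoptions(precision=1,suppress=True)
top=dict(TL=(217.5,178.1),TR=(285.3,191.5),BL=(198.5,269.3),BR=(267,283))
sc=dict(TL=(362.5,226.4),TR=(285.4,235.6),BL=(337.9,162.9))
P={k:onz('top',v,14) for k,v in top.items()}
for k in sc: print(k,P[k],onz('scene',sc[k],14))
print('BR',P['BR'])
u=(P['BL']-P['TL']+P['BR']-P['TR']);w=(P['TR']-P['TL']+P['BR']-P['BL'])
for a in(u,w):print(np.linalg.norm(a)/2,np.degrees(np.arctan2(a[1],a[0])))
th=np.arctan2(u[1],u[0]);thw=np.arctan2(w[1],w[0])+np.pi/2
th=(th%(2*np.pi)+thw%(2*np.pi))/2;print('th',np.degrees(th))
M=np.array([[np.cos(th),-np.sin(th)],[np.sin(th),np.cos(th)]])
F=dict(tab=((235.6,232.2),(318.9,187),44),grip=((227.2,204.8),(339.1,200.5),48),trig=((226.6,218.7),(333,194.1),44),pad1=((268.3,240.4),(283.8,186.7),52),pad2=((262.8,267.6),(280.8,170.2),52))
Q={k:onz('top',v[0],v[2]) for k,v in F.items()}
O=((Q['pad1']-M@[34,75])+(Q['pad2']-M@[114,75]))/2
print('O',O)
for k in F:
    s=onz('scene',F[k][1],F[k][2]);X,e=tri(F[k][0],F[k][1])
    print(k,Q[k],'clamp',M.T@(Q[k]-O),'scene',M.T@(s-O),'tri',X,e)
print('nest',O+M@[59,75])
# yellow bush, block
c=onz('top',(373.9,194.9),44);print('block top z44',c,'ang20:')
b=onz('top',(369.2,204.2),30);print('bush',b, np.degrees(np.arctan2(*(b-c)[::-1])))
im=cv2.imread("pics/top0.png");v=cv2.cvtColor(im,40)[...,2];print(v[184:210,362:386])
```

```text
TL [674.8 183.2] [674.9 184.1]
TR [634.9 -23. ] [635.  -22.1]
BL [398.8 237. ] [399.4 237.9]
BR [359.4  30.5]
280.8506095137109 168.98604961943556
210.08975489652565 -100.88368599180171
th 259.0511818138169
O [388.7 120.6]
tab [511.2 122.8] clamp [-25.4 119.8] scene [-26.6 124.7] tri [511.4 124.2  39.7] 1.8606126854197165
grip [591.6 147.9] clamp [-65.4 194. ] scene [-68.2 193.8] tri [592.1 149.1  48.4] 2.6962706614173735
trig [550.8 149.8] clamp [-59.4 153.6] scene [-59.1 160.9] tri [551.1 151.1  37.3] 0.7822122690823303
pad1 [487.9  26. ] clamp [ 74.1 115.3] scene [ 73.2 116. ] tri [488.   26.5  51.4] 1.0080501788879321
pad2 [408.7  41.4] clamp [73.9 34.7] scene [70.3 41.2] tri [408.9  43.8  46.7] 4.429093461308191
nest [451.1  48.4]
block top z44 [ 623.2 -283.8] ang20:
bush [ 596.6 -272.7] 157.44712318490747
[[129 131 129 128 131 129 127 128 127 129 128 129 129 130 129 129 129 128
  129 129 130 129 130 129]
 [130 129 129 130 128 127 122 118 122 123 121 121 126 129 128 129 130 128
  130 128 130 128 129 130]
 [129 130 130 128 124 116 104 101 112 114 112 116 122 126 127 128 127 130
 
[... 1649 characters left out ...]
17 105  89  95 113 121 122 118 111  99  93 101 111 116 116 116 121
  127 128 130 129 129 128]
 [126 115 101  85  93 106 117 126 128 123 105  76  66  73  88  99 106 121
  129 130 128 130 129 130]
 [128 125 112  91  74  76  91 105 114 119 108  81  68  65  74  88 104 120
  128 129 128 130 129 129]
 [130 128 124 112  94  84  80  78  80  94  97  91  97  97  97 101 115 127
  128 130 129 131 130 128]
 [128 131 130 125 120 114 107  93  80  72  78  97 115 123 121 121 127 129
  130 129 129 128 128 130]
 [130 130 130 130 128 129 126 119 108  96  91 105 121 127 129 128 130 130
  129 129 129 130 129 127]
 [130 129 129 130 129 130 128 128 127 121 118 121 127 129 128 130 130 130
  129 130 130 130 129 129]]
```

Run:
```python
from h import *
np.set_printoptions(precision=1,suppress=True)
th=np.radians(169.05)
M=np.array([[np.cos(th),-np.sin(th)],[np.sin(th),np.cos(th)]])
F=dict(tab=((235.6,232.2),(318.9,187),44),grip=((227.2,204.8),(339.1,200.5),48),trig=((226.6,218.7),(333,194.1),44),pad1=((268.3,240.4),(283.8,186.7),52),pad2=((262.8,267.6),(280.8,170.2),52))
Q={k:onz('top',v[0],v[2]) for k,v in F.items()}
O=((Q['pad1']-M@[34,75])+(Q['pad2']-M@[114,75]))/2
print('O',O,'nest',O+M@[59,75])
for k in F:
    s=onz('scene',F[k][1],F[k][2])
    print(k,Q[k],'clamp',M.T@(Q[k]-O),'scene',M.T@(s-O))
# plateau, upsampled
def rect(n,roi,thr):
    im=cv2.imread(f"pics/{n}0.png");x,y,w,h=roi;k=8
    c=cv2.resize(im[y:y+h,x:x+w],None,fx=k,fy=k,interpolation=cv2.INTER_CUBIC);H=cv2.cvtColor(c,40)
    m=((H[...,1]<45)&(H[...,2]>thr)).astype(np.uint8)
    m=cv2.morphologyEx(cv2.morphologyEx(m,cv2.MORPH_CLOSE,np.ones((9,9))),cv2.MORPH_OPEN,np.ones((17,17)))
    cs=max(cv2.findContours(m,0,1)[0],key=cv2.contourArea)
    b=(cv2.boxPoints(cv2.minAreaRect(cs))+.5)/k-.5+[x,y]
    return np.array([onz(n,p,44) for p in b])
for n,roi in(("top",(358,180,30,34)),("scene",(168,232,36,40))):
  for thr in (100,124):
    b=rect(n,roi,thr);e=np.diff(np.r_[b,b[:1]],axis=0)
    print(n,thr,'centre',b.mean(0),'sides',np.linalg.norm(e,axis=1),'ang',np.degrees(np.arctan2(e[:,1],e[:,0])))
```

```text
O [535.2  93.3] nest [463.   30.8]
tab [511.2 122.8] clamp [ 29.2 -24.4] scene [ 24.3 -25.6]
grip [591.6 147.9] clamp [-45.  -64.4] scene [-44.8 -67.2]
trig [550.8 149.8] clamp [ -4.6 -58.4] scene [-11.9 -58.1]
pad1 [487.9  26. ] clamp [33.7 75.1] scene [33.  74.2]
pad2 [408.7  41.4] clamp [114.3  74.9] scene [107.8  71.3]
top 100 centre [ 623.4 -283.6] sides [46.1 43.4 46.1 43.3] ang [ -21.8 -111.8  158.1   68.3]
top 124 centre [ 622.6 -285. ] sides [39.5 29.5 39.5 29.5] ang [ -20.5 -110.3  159.5   69.7]
scene 100 centre [ 628.2 -284. ] sides [53.  50.1 52.5 48.5] ang [ 166.4   64.4  -15.3 -115.4]
scene 124 centre [ 625.7 -283. ] sides [50.7 47.2 50.  45.7] ang [ 161.7   56.6  -19.9 -122.9]
```

```bash
cat >> h.py <<'E'
def sh(c,yaw,t,tyaw):
    y=np.radians(yaw);d=np.subtract(t,c);C,S=np.cos(y),np.sin(y)
    return np.round([C*d[0]+S*d[1],S*d[0]-C*d[1],-d[2],yaw-tyaw],1)
E
python3 -c "
from h import *
print(sh((235.8,-551.7,242.3),23.14,(623,-284.5,110),-21.5))"
```

```text
[461.1 -93.5 132.3  44.6]
```

step_arm:
  rows:
    - [[461, -93.5, 132], 44.6]
    - [[461, -93.5, 132], 44.6]
    - [[461, -93.5, 132], 44.6]
    - [[461, -93.5, 132], 44.6]
    - [[461, -93.5, 132], 44.6]
    - [[461, -93.5, 132], 44.6]
    - [[461, -93.5, 132], 44.6]
    - [[461, -93.5, 132], 44.6]
    - [[461, -93.5, 132], 44.6]
    - [[461, -93.5, 132], 44.6]
    - [[461, -93.5, 132], 44.6]
    - [[461, -93.5, 132], 44.6]
  fingers: 1
  squeeze: 40

```text
time: 1.3
tool_pos: [622.9, -283.0, 108.4]
tcp_rot: [-180.0, 0.2, -21.3]
ft_force: [-0.6, -0.7, -0.1]
finger_gap: 85.9
grip_force: 0.0
```

step_arm:
  rows:
    - [[0, 0, 35], 0]
    - [[0, 0, 65], 0]
    - [[0, 0, 85], 0]
    - [[0, 0, 93], 0]
    - [[0, 0, 93], 0]
    - [[0, 0, 93], 0]

```text
time: 1.9
tool_pos: [623.4, -285.8, 19.0]
tcp_rot: [180.0, -0.1, -21.5]
ft_force: [0.2, -0.3, -0.5]
finger_gap: 85.0
grip_force: 0.0
```

step_arm:
  rows:
    - [[0, 0, 0], 0]
    - [[0, 0, 0], 0]
    - [[0, 0, 0], 0]
    - [[0, 0, 0], 0]
    - [[0, 0, 0], 0]
    - [[0, 0, 0], 0]
    - [[0, 0, 0], 0]
    - [[0, 0, 0], 0]
  fingers: 0

```text
time: 2.7
tool_pos: [623.7, -285.0, 18.6]
tcp_rot: [180.0, -0.1, -21.5]
ft_force: [-1.1, 1.0, 6.0]
finger_gap: 43.4
grip_force: 42.3
```

step_arm:
  rows:
    - [[0, 0, -10], 0]
    - [[0, 0, -40], 0]
    - [[0, 0, -80], 0]
    - [[0, 0, -90], 0]
    - [[0, 0, -90], 0]
    - [[0, 0, -90], 0]

```text
time: 3.3
tool_pos: [622.2, -284.2, 105.7]
tcp_rot: [-180.0, 0.1, -21.5]
ft_force: [0.2, -0.6, -2.3]
finger_gap: 43.2
grip_force: 41.4
```

Run:
```python
from h import *
t=snapshot("top");s=snapshot("scene")
c=lambda im,x,y:cv2.resize(im[y:y+80,x:x+65],None,fx=6,fy=6,interpolation=cv2.INTER_CUBIC)
a=np.hstack([c(t,350,165),c(s,155,195)])
cv2.imwrite("pics/held.png",np.clip(255*(a/255.)**.6,0,255).astype(np.uint8))
print(sh((623,-284.5,107),-21.5,(463,30.8,120),-10.95),r.sense()['tool_pos'],r.sense()['ft_force'],r.sense()['finger_gap'])
```

```text
[-264.4 -234.7  -13.   -10.6] [ 621.35625053 -283.73116235  104.26080616] [-0.53244296  0.17923973 -3.41104391] 43.27861081232019
```

View pics/held.png

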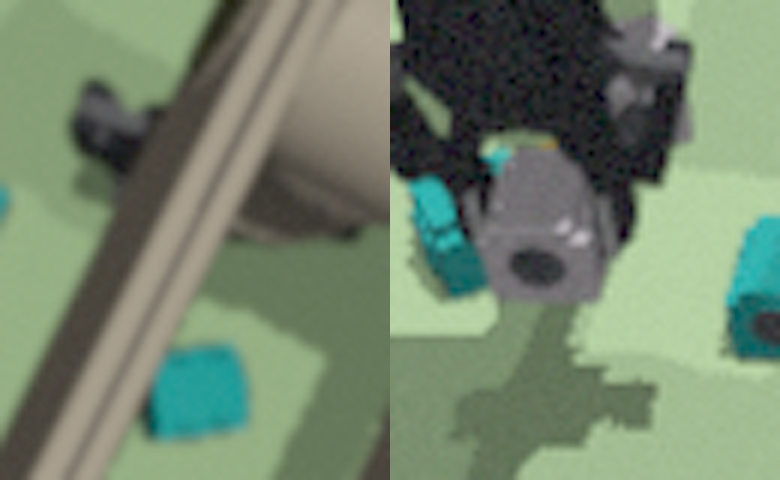

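The scene crop shows the block held level, with its back bore at crop (538,267) and the bush on the far side facing the robot. Now I'll carry it over the nest.

```bash
python3 -c "
from h import *
print(sh((623,-284.5,107),-21.5,(460.1,31.4,120),-10.95))"
```

```text
[-267.3 -234.2  -13.   -10.6]
```

step_arm:
  rows:
    - [[-25, -22, -13], -2]
    - [[-60, -52, -13], -5]
    - [[-95, -83, -13], -8]
    - [[-130, -114, -13], -10.6]
    - [[-165, -145, -13], -10.6]
    - [[-200, -175, -13], -10.6]
    - [[-235, -206, -13], -10.6]
    - [[-257, -225, -13], -10.6]
    - [[-267.3, -234.2, -13], -10.6]
    - [[-267.3, -234.2, -13], -10.6]
    - [[-267.3, -234.2, -13], -10.6]
    - [[-267.3, -234.2, -13], -10.6]

```text
time: 4.6
tool_pos: [460.4, 30.1, 120.1]
tcp_rot: [180.0, 0.0, -10.9]
ft_force: [0.1, 0.3, -3.1]
finger_gap: 43.8
grip_force: 41.5
```

Run:
```python
from h import *
t=snapshot("top");s=snapshot("scene")
c=lambda im,x,y:cv2.resize(im[y:y+80,x:x+65],None,fx=6,fy=6,interpolation=cv2.INTER_CUBIC)
a=np.hstack([c(t,225,200),c(s,260,130)])
cv2.imwrite("pics/over.png",np.clip(255*(a/255.)**.6,0,255).astype(np.uint8))
q=r.sense();print(q['tool_pos'],q['tcp_rot'],q['finger_gap'])
```

```text
[460.32655165  30.16174713 120.1777415 ] [ 1.79987653e+02  8.66881418e-03 -1.09486941e+01] 43.423508041702554
```

View pics/over.png

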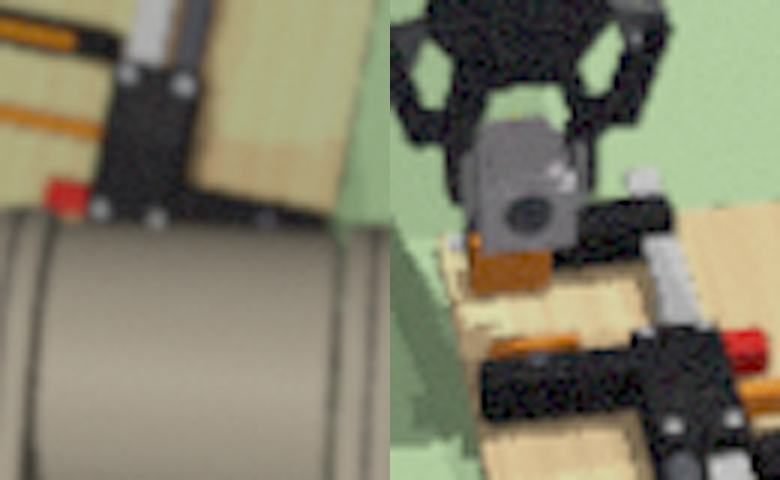

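The block hangs over the nest, with its back bore at scene (283,166) and the pad slot free below. I'll use the bore to check the offset in the grip.

Run:
```python
from h import *
th=np.radians(169.05);M=np.array([[np.cos(th),-np.sin(th)],[np.sin(th),np.cos(th)]])
O=np.array([535.2,93.3])
b=onz('scene',(282.8-.4,165.8-.4),123.6);print(b,'back centre in clamp',M.T@(b-O), 'tcp',M.T@(np.array([460.3,30.2])-O))
```

```text
[481.92671254  25.67674277] back centre in clamp [39.4581652  76.51144538] tcp [61.55033022 76.17858525]
```

step_arm:
  rows:
    - [[0, 0, 25], 0]
    - [[0, 0, 55], 0]
    - [[0, 0, 75], 0]
    - [[0, 0, 83], 0]
    - [[0, 0, 87], 0]
    - [[0, 0, 88], 0]
    - [[0, 0, 88], 0]

```text
time: 5.4
tool_pos: [460.9, 31.0, 33.3]
tcp_rot: [-180.0, -0.1, -10.9]
ft_force: [0.2, 0.3, -2.3]
finger_gap: 43.2
grip_force: 41.5
```

step_arm:
  rows:
    - [[0, 0, 1], 0]
    - [[0, 0, 2], 0]
    - [[0, 0, 2.5], 0]
    - [[0, 0, 2.5], 0]

```text
time: 5.8
tool_pos: [460.4, 31.2, 30.5]
tcp_rot: [-180.0, -0.1, -10.9]
ft_force: [-1.8, 1.2, 4.6]
finger_gap: 43.4
grip_force: 42.4
```

step_arm:
  rows:
    - [[0, 0, 0], 0]
    - [[0, 0, 0], 0]
    - [[0, 0, 0], 0]
    - [[0, 0, 0], 0]
  fingers: 0.75

```text
time: 6.2
tool_pos: [459.9, 31.1, 29.8]
tcp_rot: [180.0, -0.0, -10.9]
ft_force: [0.4, -0.4, -0.7]
finger_gap: 64.0
grip_force: 0.0
```

step_arm:
  rows:
    - [[0, 0, -10], 0]
    - [[0, 0, -40], 0]
    - [[0, 0, -80], 0]
    - [[0, 0, -90], 0]
    - [[0, 0, -90], 0]

```text
time: 6.7
tool_pos: [462.0, 31.1, 122.9]
tcp_rot: [-180.0, -0.3, -10.9]
ft_force: [-0.3, -0.9, -0.3]
finger_gap: 63.9
grip_force: 0.0
```

Run:
```python
from h import *
th=np.radians(169.05);M=np.array([[np.cos(th),-np.sin(th)],[np.sin(th),np.cos(th)]])
O=np.array([535.2,93.3])
g=O+M@[-27,-68];print(g,sh((460.1,31.4,119.5),-10.95,(*g,110),79.05))
```

```text
[574.62517551 154.93323402] [  89.  -143.     9.5  -90. ]
```

step_arm:
  rows:
    - [[89, -143, 9], -90]
    - [[89, -143, 9], -90]
    - [[89, -143, 9], -90]
    - [[89, -143, 9], -90]
    - [[89, -143, 9], -90]
    - [[89, -143, 9], -90]
    - [[89, -143, 9], -90]
    - [[89, -143, 9], -90]
    - [[89, -143, 9], -90]
    - [[89, -143, 9], -90]
    - [[89, -143, 9], -90]
    - [[89, -143, 9], -90]
  fingers: 0.95

```text
time: 7.9
tool_pos: [573.1, 154.6, 108.9]
tcp_rot: [-179.8, 0.1, 79.2]
ft_force: [0.5, 0.1, -0.4]
finger_gap: 81.0
grip_force: 0.0
```

Run:
```python
from h import *
np.set_printoptions(precision=1,suppress=True)
s=snapshot("scene");t=snapshot("top")
c=lambda im,x,y:cv2.resize(im[y:y+80,x:x+65],None,fx=6,fy=6,interpolation=cv2.INTER_CUBIC)
a=np.hstack([c(t,225,200),c(s,275,140)])
cv2.imwrite("pics/trig.png",np.clip(255*(a/255.)**.6,0,255).astype(np.uint8))
q=r.sense();print(q['tool_pos'],q['tcp_rot'],q['finger_gap'])
```

```text
[573.4 154.7 109.5] [-179.9    0.    79. ] 80.78948532997754
```

View pics/trig.png

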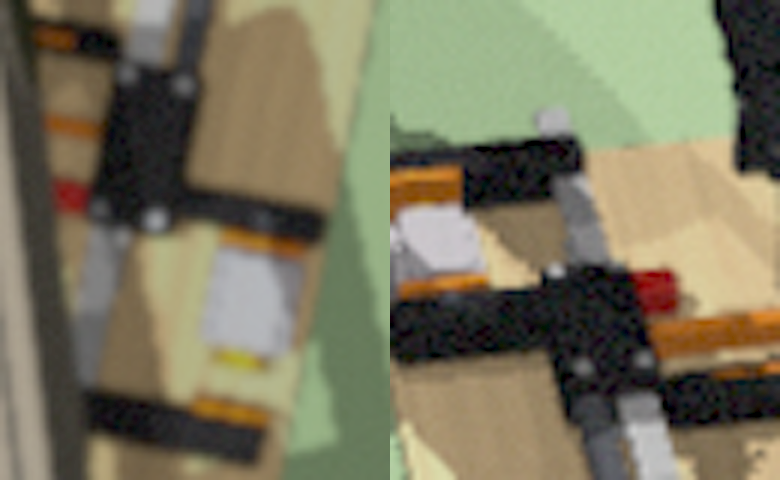

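The block stands at the body pad, at crop (250,300), with the bush at (240,358) facing the moving jaw. Grip and trigger are free, so I'll descend around them.

step_arm:
  rows:
    - [[0, 0, 25], 0]
    - [[0, 0, 55], 0]
    - [[0, 0, 75], 0]
    - [[0, 0, 83], 0]
    - [[0, 0, 86], 0]
    - [[0, 0, 86], 0]
    - [[0, 0, 86], 0]

```text
time: 8.7
tool_pos: [575.3, 155.0, 26.2]
tcp_rot: [179.9, -0.0, 79.1]
ft_force: [0.1, -0.1, -0.5]
finger_gap: 81.1
grip_force: 0.0
```

step_arm:
  rows:
    - [[0, 0, 0], 0]
    - [[0, 0, 0], 0]
    - [[0, 0, 0], 0]
  fingers: 0.73
  squeeze: 22

```text
time: 9.0
tool_pos: [576.2, 154.9, 26.6]
tcp_rot: [179.8, -0.1, 79.1]
ft_force: [4.5, -0.7, 4.3]
finger_gap: 62.5
grip_force: 2.4
```

step_arm:
  rows:
    - [[0, 3, 0], 0]
    - [[0, 5, 0], 0]
    - [[0, 9, 0], 0]
    - [[0, 12, 0], 0]
    - [[0, 13, 0], 0]
    - [[0, 13, 0], 0]
    - [[0, 13, 0], 0]
  fingers: 0.3
  squeeze: 22

```text
time: 9.7
tool_pos: [588.6, 153.0, 28.7]
tcp_rot: [179.8, -0.1, 79.1]
ft_force: [-8.2, -1.3, 25.7]
finger_gap: 37.1
grip_force: 20.4
```

step_arm:
  rows:
    - [[0, -3, 0], 0]
    - [[0, -7, 0], 0]
    - [[0, -10, 0], 0]
    - [[0, -11, 0], 0]
    - [[0, -11, 0], 0]
  fingers: 0.78

```text
time: 10.2
tool_pos: [575.9, 154.3, 24.6]
tcp_rot: [-180.0, 0.0, 79.1]
ft_force: [-0.2, 0.0, 0.8]
finger_gap: 67.0
grip_force: 0.0
```

```bash
cat > j.py <<'E'
from h import *
import sys
np.set_printoptions(precision=1,suppress=True)
t=snapshot("top");cv2.imwrite(f"pics/{sys.argv[1]}.png",t)
th=np.radians(169.05);M=np.array([[np.cos(th),-np.sin(th)],[np.sin(th),np.cos(th)]])
O=np.array([535.2,93.3]);H=cv2.cvtColor(t,40)
for nm,lo,hi in(("red",(0,150,50),(5,255,255)),("orange",(6,150,60),(19,255,255)),("yellow",(20,150,50),(34,255,255))):
    for a,c,q in blobs(cv2.inRange(H,lo,hi),(195,190,100,90)):
        print(nm,a,c,'clamp z52',M.T@(onz('top',c,52)-O))
q=r.sense();print(q['tool_pos'],q['ft_force'],q['finger_gap'],q['time'])
E
python3 j.py s1
```

```text
orange 16 [238.9 221. ] clamp z52 [ -5.  -20.6]
orange 33 [268.2 240.3] clamp z52 [33.6 74.6]
orange 48 [263.3 266.1] clamp z52 [109.8  75.5]
yellow 20 [264.4 259.9] clamp z52 [91.3 75.2]
[576.2 154.3  24.7] [-0.4  0.1  0.5] 66.64161371268001 10.25
```

Stroke 1 brought the jaw in about 5 mm and the ratchet holds it. The next strokes lift slightly as the pads swing.

step_arm:
  rows:
    - [[0, 2, 0], 0]
    - [[0, 4, -1], 0]
    - [[0, 7, -3], 0]
    - [[0, 9, -5], 0]
    - [[0, 10, -5], 0]
    - [[0, 10, -5], 0]
    - [[0, 10, -5], 0]
  fingers: 0.3
  squeeze: 22

```text
time: 10.95
tool_pos: [588.2, 152.0, 28.6]
tcp_rot: [179.8, -0.0, 79.1]
ft_force: [17.0, 1.1, -20.3]
finger_gap: 37.5
grip_force: 25.0
```

step_arm:
  rows:
    - [[0, -3, 1], 0]
    - [[0, -6, 3], 0]
    - [[0, -9, 5], 0]
    - [[0, -10, 5], 0]
    - [[0, -10, 5], 0]
  fingers: 0.78

```text
time: 11.45
tool_pos: [576.3, 154.4, 25.1]
tcp_rot: [180.0, 0.0, 79.1]
ft_force: [0.6, -0.3, 0.2]
finger_gap: 66.2
grip_force: 0.0
```

```bash
python3 j.py s2
```

```text
orange 15 [239. 221.] clamp z52 [ -5.1 -20.2]
orange 32 [268.2 240.3] clamp z52 [33.5 74.8]
orange 52 [263.7 264.1] clamp z52 [103.8  75.5]
yellow 29 [264.1 260.3] clamp z52 [92.9 74.6]
[576.5 154.4  25.2] [-0.3 -0.4  0.3] 66.56398661007681 11.5
```

step_arm:
  rows:
    - [[0, 2, 0], 0]
    - [[0, 4, -0.5], 0]
    - [[0, 7, -1.5], 0]
    - [[0, 10, -2.5], 0]
    - [[0, 10.7, -2.5], 0]
    - [[0, 10.7, -2.5], 0]
    - [[0, 10.7, -2.5], 0]
    - [[0, 10.7, -2.5], 0]
  fingers: 0.3
  squeeze: 22

```text
time: 12.3
tool_pos: [588.2, 152.1, 28.7]
tcp_rot: [179.8, -0.0, 79.1]
ft_force: [1.9, -2.6, 4.9]
finger_gap: 37.1
grip_force: 23.1
```

step_arm:
  rows:
    - [[0, -3, 1], 0]
    - [[0, -6, 2], 0]
    - [[0, -9, 2.5], 0]
    - [[0, -10.7, 2.5], 0]
    - [[0, -10.7, 2.5], 0]
  fingers: 0.78

```text
time: 12.8
tool_pos: [575.9, 154.4, 24.7]
tcp_rot: [-180.0, 0.0, 79.1]
ft_force: [0.2, 0.5, -0.6]
finger_gap: 66.7
grip_force: 0.0
```

```bash
python3 j.py s3
```

```text
orange 14 [238.9 221.1] clamp z52 [ -4.6 -20.3]
orange 24 [268.5 240.1] clamp z52 [32.7 75.4]
orange 47 [264.4 262.2] clamp z52 [98.2 76.4]
yellow 26 [264.5 259.3] clamp z52 [89.8 75. ]
[576.2 154.4  24.8] [-0.3 -0.   0.4] 66.59382803611683 12.85
```

step_arm:
  rows:
    - [[0, 2, 0], 0]
    - [[0, 4, -0.5], 0]
    - [[0, 7, -1.5], 0]
    - [[0, 10, -2.5], 0]
    - [[0, 10.7, -2.5], 0]
    - [[0, 10.7, -2.5], 0]
    - [[0, 10.7, -2.5], 0]
    - [[0, 10.7, -2.5], 0]
  fingers: 0.3
  squeeze: 22

```text
time: 13.65
tool_pos: [588.3, 152.1, 28.6]
tcp_rot: [179.8, -0.0, 79.1]
ft_force: [1.9, -2.0, 5.9]
finger_gap: 37.4
grip_force: 24.3
```

step_arm:
  rows:
    - [[0, -3, 1], 0]
    - [[0, -6, 2], 0]
    - [[0, -9, 2.5], 0]
    - [[0, -10.7, 2.5], 0]
    - [[0, -10.7, 2.5], 0]
  fingers: 0.78

```text
time: 14.15
tool_pos: [576.0, 154.4, 24.7]
tcp_rot: [-180.0, 0.0, 79.1]
ft_force: [0.8, -0.2, 0.1]
finger_gap: 66.7
grip_force: 0.0
```

```bash
python3 j.py s4
```

```text
orange 15 [239. 221.] clamp z52 [ -5.1 -20.2]
orange 23 [268.6 240.1] clamp z52 [32.8 75.7]
orange 46 [264.7 260.2] clamp z52 [92.  76.2]
[576.2 154.4  24.8] [-0.8  0.8  0. ] 66.80201625888998 14.2
```

step_arm:
  rows:
    - [[0, 2, 0], 0]
    - [[0, 3, -0.5], 0]
    - [[0, 4, -1], 0]
    - [[0, 4, -1], 0]
    - [[0, 4, -1], 0]
    - [[0, 4, -1], 0]
  fingers: 0.3
  squeeze: 22

```text
time: 14.8
tool_pos: [583.5, 153.0, 27.2]
tcp_rot: [179.6, -0.0, 79.1]
ft_force: [10.9, -3.0, -3.4]
finger_gap: 46.9
grip_force: 23.3
```

step_arm:
  rows:
    - [[0, 1, 0], 0]
    - [[0, 1.7, 0], 0]
    - [[0, 1.7, 0], 0]
    - [[0, 1.7, 0], 0]
    - [[0, 1.7, 0], 0]

```text
time: 15.3
tool_pos: [583.9, 152.9, 27.3]
tcp_rot: [179.8, -0.0, 79.1]
ft_force: [4.9, -4.2, 4.5]
finger_gap: 46.3
grip_force: 22.4
```

```bash
python3 j.py s5a
```

```text
orange 14 [239.1 217.9] clamp z52 [-14.1 -21.9]
orange 25 [268.4 240. ] clamp z52 [32.6 75.2]
orange 41 [264.7 259.1] clamp z52 [89.  75.5]
[583.9 152.9  27.3] [ 4.4 -4.3  5.2] 46.310146280747844 15.35
```

The trigger stops short at a 46 mm gap. The jaw pad is at about 27 mm of closing and the squeeze is balanced at 22 N, so the bush is home. I'll let go and head for the release tab.

step_arm:
  rows:
    - [[0, -2, 0], 0]
    - [[0, -4, 0], 0]
    - [[0, -5.7, 1], 0]
    - [[0, -5.7, 1], 0]
    - [[0, -5.7, 1], 0]
  fingers: 0.78

```text
time: 15.85
tool_pos: [576.1, 154.4, 24.7]
tcp_rot: [-180.0, 0.0, 79.1]
ft_force: [0.1, -0.6, 0.2]
finger_gap: 66.5
grip_force: 0.0
```

step_arm:
  rows:
    - [[0, 0, -10], 0]
    - [[0, 0, -40], 0]
    - [[0, 0, -75], 0]
    - [[0, 0, -75], 0]
    - [[0, 0, -75], 0]

```text
time: 16.35
tool_pos: [577.6, 154.6, 102.1]
tcp_rot: [179.8, -0.1, 79.1]
ft_force: [-0.3, 0.1, -0.9]
finger_gap: 66.7
grip_force: 0.0
```

```bash
python3 j.py s5b
python3 - <<'E'
from h import *
th=np.radians(169.05);M=np.array([[np.cos(th),-np.sin(th)],[np.sin(th),np.cos(th)]])
O=np.array([535.2,93.3]);q=r.sense();print(M.T@(q['tool_pos'][:2]-O))
E
```

```text
red 19 [236.4 232.1] clamp z52 [ 28.2 -21.1]
orange 36 [236.7 220.7] clamp z52 [ -4.7 -27. ]
orange 27 [268.5 239.9] clamp z52 [32.2 75.4]
orange 47 [264.7 260.1] clamp z52 [92.  76.2]
[576.5 154.4 100.4] [-0.5  0.2 -0.9] 66.55827489774046 16.4
[-28.90648336 -67.85043435]
```

step_arm:
  rows:
    - [[0, -40, 0], 0]
    - [[-7, -57, 0], 0]
    - [[-7, -57, 0], 0]
    - [[-7, -57, 30], 0]
    - [[-7, -57, 55], 0]
    - [[-7, -57, 68], 0]
    - [[-7, -57, 69], 0]
    - [[-7, -57, 69], 0]
    - [[-7, -57, 69], 0]
  fingers: 0

```text
time: 17.3
tool_pos: [520.1, 158.5, 32.1]
tcp_rot: [179.9, -0.0, 79.1]
ft_force: [-0.2, 0.4, 1.2]
finger_gap: -0.4
grip_force: 0.0
```

step_arm:
  rows:
    - [[-4, 0, 0], 0]
    - [[-8, 0, 0], 0]
    - [[-10, 0, 0], 0]
    - [[-12, 0, 0], 0]
    - [[-14, 0, 0], 0]
    - [[-14, 0, 0], 0]

```text
time: 17.9
tool_pos: [516.4, 144.7, 31.1]
tcp_rot: [180.0, -0.0, 79.1]
ft_force: [-0.0, 2.9, 1.4]
finger_gap: -0.2
grip_force: 1.1
```

step_arm:
  rows:
    - [[-1.5, 0, 0], 0]
    - [[-3, 0, 0], 0]
    - [[-4, 0, 0], 0]
    - [[-4, 0, 0], 0]
    - [[-4, 0, 0], 0]

```text
time: 18.4
tool_pos: [515.7, 140.9, 31.0]
tcp_rot: [180.0, -0.0, 79.1]
ft_force: [0.4, 4.0, 3.1]
finger_gap: -0.0
grip_force: 2.5
```

step_arm:
  rows:
    - [[-1.5, 0, 0], 0]
    - [[-2.5, 0, 0], 0]
    - [[-3.5, 0, 0], 0]
    - [[-3.5, 0, 0], 0]
    - [[-3.5, 0, 0], 0]
    - [[-3.5, 0, 0], 0]

```text
time: 19.0
tool_pos: [515.1, 137.7, 31.0]
tcp_rot: [180.0, -0.1, 79.1]
ft_force: [0.1, 6.8, 2.6]
finger_gap: 0.1
grip_force: 3.1
```

```bash
python3 j.py r1
```

```text
orange 46 [222.8 203.9] clamp z52 [-44.9 -77. ]
orange 23 [267.9 240.2] clamp z52 [33.3 73.7]
orange 50 [262.9 267.9] clamp z52 [115.2  75.4]
[515.1 137.7  31. ] [-0.   6.3  3.3] 0.13344434575975317 19.05
```

The jaw sprang back open: its pad is at 115 on the clamp axis, its starting place. I'll hold briefly, then retreat.

step_arm:
  rows:
    - [[-0.5, 0, 0], 0]
    - [[-0.5, 0, 0], 0]
    - [[-0.5, 0, 0], 0]
    - [[-0.5, 0, 0], 0]
    - [[8, 0, 0], 0]
    - [[25, 0, 0], 0]
    - [[35, 0, 0], 0]
    - [[35, 0, -40], 0]
    - [[35, 0, -80], 0]
    - [[60, 0, -120], 0]
    - [[100, 0, -150], 0]
    - [[140, 0, -150], 0]

```text
time: 20.25
tool_pos: [544.5, 277.3, 187.4]
tcp_rot: [179.5, -0.3, 79.1]
ft_force: [0.9, 0.5, 1.6]
finger_gap: -0.1
grip_force: 0.0
```

```bash
python3 j.py r2
python3 - <<'E'
from h import *
t=cv2.imread("pics/r2.png");s=snapshot("scene")
c=lambda im,x,y:cv2.resize(im[y:y+95,x:x+65],None,fx=6,fy=6,interpolation=cv2.INTER_CUBIC)
a=np.hstack([c(t,225,195),c(s,262,140)])
cv2.imwrite("pics/fin.png",np.clip(255*(a/255.)**.6,0,255).astype(np.uint8))
E
```

```text
red 28 [235.4 232.1] clamp z52 [ 28.9 -24.2]
orange 83 [226.8 204.8] clamp z52 [-44.7 -64.9]
orange 135 [227. 219.] clamp z52 [ -4.  -55.9]
orange 23 [234.4 232.5] clamp z52 [ 30.4 -26.6]
orange 30 [269.  239.9] clamp z52 [31.9 76.8]
orange 52 [262.9 267.9] clamp z52 [115.2  75.4]
[543.2 282.6 184.4] [-3.9  1.5 -0.2] 0.10476792796969851 20.3
```

View pics/fin.png

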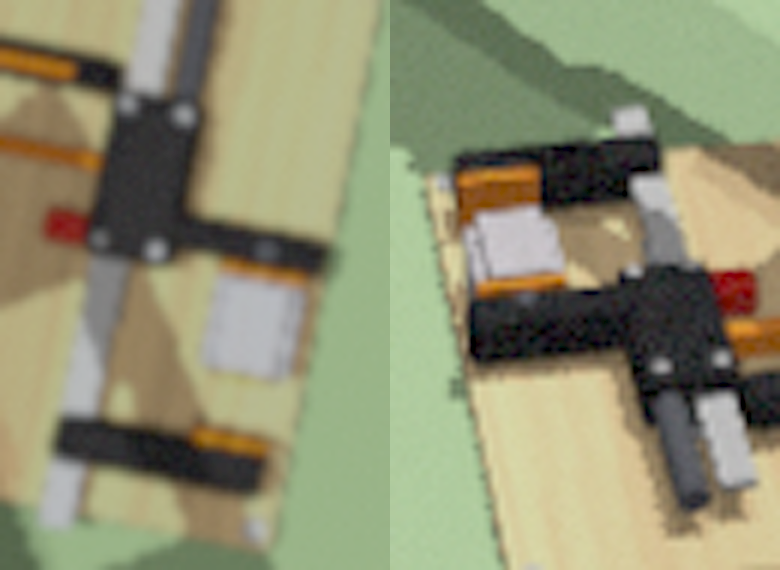

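The final view shows the block against the body pad at crop (255,325), with no bush protruding. The jaw is fully open, and the tab and trigger are back at rest, so I'm handing in.

```bash
python3 -c "
from bench import r
print(r.hand_in())"
```

```text
the job is handed in; nothing more can be done
None
```

I handed the job in at about 20 s: the block stands in the clamp, its bush pressed home with a 22 N squeeze over five strokes and the jaw released fully open. I judged the bush home because the trigger stopped short with the jaw about 27 mm closed; its face was hidden from the cameras at the end.

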